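Fold back the station cover and lock it open

ROBOT

A 6-joint arm with a two-finger parallel gripper is mounted at the origin on the work surface. World frame = base frame: x ahead of the robot, y to its left, z up, the work surface at z = 0. Lengths are in mm, angles in rad, forces in N, time in s.
With the tool pointing down it reaches from about 300 to 950 mm from the base axis. Payload 3.1 kg.
Tool frame: the origin (TCP) lies midway between the tips of the shut fingers; the grasp point (between the pads) lies 19 mm behind it; z points along the fingers, y is the line along which they close (so a half turn about z gives the same grasp; the last joint's range is limited). The gripper opens to 85 mm and grips with 20 to 120 N. Pads are 22 mm wide; open, the fingers measure 114 mm over their backs; the gripper's body (76 mm by 85 mm) begins 54 mm behind the grasp point. The pads swing forward as they close: fully open they stand 13 mm farther back than shut.
Start: joints at [1.265, 0.308, 1.634, -0, 1.2, -0.07], TCP at [146.039, 607.704, 231.272] pointing down, gripper open.
Joint ranges: [-3.06, 3.06], [-0.79, 1.96], [0.05, 2.63], [-1.19, 4.34], [0.05, 2.64], [-2.94, 2.94]. Speed limits (rad/s): [2.79, 2.79, 3.14, 3.14, 3.14, 3.14].

INTERFACE

Orientations are given as a rotation vector (axis times angle).
In Python, from rig import sense, capture, get_calibration, finish_job gives the robot as it stands. The module is installed in compiled form; this text tells all that it offers.
- The arm moves only by the tool carry_out, never from a script. Its argument "steps" is a list that holds one entry, the list of rows, each a list of 7 numbers: the closure, from 0 (fully open) to 1 (shut), then the shift along the tool's x, y, z in m, then the turn, a rotation vector about the tool's x, y, z in degrees. A call has 1 to 5 rows; each row is the pose to reach, as a shift and turn from the pose commanded when the call began, along the tool's axes at that moment; what a row does not reach only later rows make up. A row lasts 1/10 s, in which the tool goes at most 50 mm and 8.59 degrees, less where a joint would pass 70% of its speed; a pose out of reach is approached as far as the arm can. A call with a gripper value outside its range is refused whole. The fingers move at their own pace and stop on an object; the grip force is fixed at half the most. Time passes only in rows, so rows that repeat a pose let the fingers close. It gives the time, the measured TCP pose, the force, the opening and the grip force at its end, in the units of the state.
- sense(): the state, without advancing time (a new reading comes with each control period).
- capture(name): name is "scene" or "top" or "wrist"; returns the picture (420x560x3 uint8, red, green, blue); there is no depth.
- get_calibration(name): a dict with "camera_matrix" (3x3 intrinsics, pixels), "dist" ([k1, k2, p1, p2, k3] as OpenCV has them; the pictures are not rectified), "extrinsics" (4x4, takes a point from world to camera coordinates). Camera axes: x right, y down, z forward; pixel columns grow to the right and rows downward; lengths in mm; the calibration is good to about 2 mm. A picture is of the moment at which its call begins: read the wrist's pose just before it. get_calibration takes no time and is no camera call; for the wrist camera it gives the pose at the moment of the call.
- finish_job(): hands the job in; it is judged then, once.
The state is a dict: "clock": time; "joint_positions": joint angles; "qd": joint speeds; "joint_efforts": joint torques, N m; "position": TCP position; "tool_rot": TCP orientation; "wrist_force": force on the tool from outside, world axes, zero at the start; "torque": the same for the moment, N m; "gripper_width": finger opening in mm; "gripper_force": force on a finger pad.
Only numpy, scipy, OpenCV 4.12 (cv2) and the standard library are available. Lean on these libraries where they do the work, as an engineer would, in place of code of your own. Each camera call takes 0.05 s, during which the arm holds its last target. There are 200 camera calls.

TASK

The blue folding cover of the ingredient station stands half open: use its black handle to pull it along the track until both panels are folded fully back against the stop, and only then turn the red quarter-turn latch until it drops into its locked detent behind the handle's carriage. Leave the cover folded, the latch locked and everything else on the table where it is.

Things in the scene. Friction and masses are not known exactly. Their poses are not given: they have to be found in the camera images.
- station: White plastic ingredient station fixed to the table, 360 x 370 x 100 mm (own x -205..155, own y -135..235); origin on the table under its two steel pans. Own x runs from front ledge to back, own y along the cover's track (left as seen from the front), z up. The flat front ledge (own x -205..-45, top 100 mm up) faces the robot and carries latch and handle; the wells with the pans lie behind it.
- handle (a point): Middle of the upright black post (16 mm diameter, top 166 mm, this point 142 mm above the table) on the aluminium carriage at the cover's free edge; at own x -115 of the station, 75 mm in front of the panels. It slides only along the station's own y, at y = -110 + 210 cos(fold) mm: -34 mm when fully folded (pull towards -y). Takes 3 to 8 N and stays where it is left.
- fold (a joint): Angle of the cover's first panel: 0 = closed flat, 1.2 rad = fully folded back on its stop. Two blue panels (each 105 mm along the track, own x -40..150 of the station), hinged at the station's right end (own y -110, 108 mm up) and to each other, rise as a tent; folded they reach 206 mm above the table.
- latch (a joint): Turn of the red latch, clockwise from above: 0 = unlocked, lever along the station's +y; 1.571 rad = locked, lever along its +x, across the track behind the carriage. It is sprung over centre: left short of half-way it springs back, past half-way it springs on and drops into the locked detent, the lever sinking 4 mm in all. Takes up to 4 N at the tab.
- tab (a point): Middle of the upright finger tab at the end of the red latch lever, 64 mm from its axis; 12 mm thick in the direction it travels, 16 mm along the lever, top 152 mm and this point 136 mm above the table when unlocked, 4 mm lower when locked. The lever below is 14 mm wide, 113 to 123 mm above the table. Push the tab on its flat side.
- latch_axis (a point): Point on the latch's vertical turning axis at the height of the tab, 134 mm above the table; station own x -180, y -4 mm.
- jar: Bystander: closed green glass jar with clip-on steel lid, 76 mm diameter, 84 mm high, standing on the station's left end shelf; origin at the centre of its underside.
- board: Bystander: round green plastic board, 276 mm diameter, 12 mm thick; origin at the centre of its underside.
- scoop: Bystander: white plastic rice scoop, about 220 mm long, lying on the board; origin on its underside.
- bowl_a: Bystander: white porcelain rice bowl, 116 mm diameter, 58 mm high; origin at the centre of its underside.
- bowl_b: Bystander: second, equal rice bowl.
- colander: Bystander: steel colander, 220 mm diameter, 90 mm high; origin at the centre of its underside.
- mill: Bystander: dark wooden pepper mill with a steel crank, 58 mm diameter, 158 mm high; origin at the centre of its underside.

How it is judged (in metres and radians):
On the way, in this order (a step that is already met when the one before it is completed fails the run):
1. the cover is folded fully back while the latch is still unlocked (value of joint fold above 1.13 rad and value of joint latch below 0.4 rad), for 0.2 s.
2. the latch is in its locked detent with the cover folded (value of joint latch above 1.48 rad and value of joint fold above 1.13 rad), for 0.2 s.
At the end, for the whole second after the job is handed in: The cover is folded back beyond 1.13 rad (stop at 1.2), the latch is turned beyond 1.48 rad (detent at 1.571), and both are at rest (all of step 2 and velocity of joint latch between -0.1 and 0.1 rad/s and velocity of joint fold between -0.1 and 0.1 rad/s); the robot touches nothing.
It fails at once if a bystander is moved by more than 30 mm (distance of any of jar, board, scoop, bowl_a, bowl_b, colander, mill from where it was at the start of the episode above 0.03 m).
It fails at once if the jar or the pepper mill is tipped (angle between any of jar, mill's own z axis and vertical above 0.5 rad).
It fails at once if the latch is turned past half before the cover is folded back (value of joint latch above 0.8 rad and value of joint fold below 1.05 rad).
It also fails if it takes over 45 s, if anything falls off the work surface, if the arm or the gripper's body presses on something with over 40 N, if the wrist force passes 120 N, or if a joint passes its speed limit or range.

## Working session

There is one attempt and no reset: what is moved stays moved. The work goes in short steps, Python scripts to look and compute and a tool call to move; the robot and the scene stay as the last step left them, time stands still between calls to the robot, and variables do not carry over. Pictures are saved under pics/ and viewed, at most 10 in all, crops included, and the job is handed in when it is done.

Besides the shell and the picture viewer there is one more tool, called after ">>>" by a JSON object that holds its "fn" and its "kwargs". carry_out: Moves the arm, as the interface text tells. Its arguments: {"type":"object","properties":{"steps":{"type":"array"}},"required":["steps"]}

```bash
mkdir -p pics; python3 - <<'E'
from rig import *
import cv2
print(sense())
for n in("scene","top"):
    im=capture(n);cv2.imwrite(f"pics/{n}0.png",cv2.resize(im[:,:,::-1],(800,600)))
    c=get_calibration(n);print(n,c)
E
```

```text
{'clock': 0.0, 'joint_positions': array([ 1.26530652e+00,  3.09039598e-01,  1.63521042e+00,  3.45215832e-05,
        1.19966313e+00, -6.96809493e-02]), 'qd': array([-3.71123933e-04, -3.48909859e-04,  1.40570170e-03, -5.94214532e-04,
       -1.11852797e-03,  7.93745086e-05]), 'joint_efforts': array([ 2.16356544e-03, -4.15253878e+01, -2.76667446e+01,  4.95693155e-05,
        1.00818885e-02,  2.51881664e-05]), 'position': array([145.77491646, 606.91416157, 230.0141444 ]), 'tool_rot': array([-0.36951481, -3.11931614,  0.00357113]), 'wrist_force': array([ 0.01512638, -0.17208832,  0.83194312]), 'torque': array([ 0.02830111, -0.05395965, -0.01404917]), 'gripper_force': 0.0, 'gripper_width': 85.59101328210994}
scene {'camera_matrix': array([[460.13927096,   0.        , 271.60141967],
       [  0.        , 460.13927096, 207.33451525],
       [  0.        ,   0.        ,   1.        ]]), 'dist': array([-0.00374453,  0.        ,  0.        ,  0.        ,  0.        ]), 'extrinsics': array([[-6.55671587e-01,  7.55042654e-01, -2.31549154e-03,
         2.95621935e+02],
       [ 5.55404749e-01,  4.80226009e-01, -6.78902456e-01,
        -2.17437455e+02],
       [-5.11488353e-01, -4.46423085e-01, -7.34224825e-01,
         2.08783159e+03],
       [ 0.00000000e+00,  0.00000000e+00,  0.00000000e+00,
         1.00000000e+00]])}
top {'camera_matrix': array([[430.30938216,   0.        , 285.11790383],
       [  0.        , 430.30938216, 207.07197132],
       [  0.        ,   0.        ,   1.        ]]), 'dist': array([-0.09027508,  0.        ,  0.        ,  0.        ,  0.        ]), 'extrinsics': array([[-2.63425808e-02, -9.99614109e-01,  8.81481595e-03,
         4.81834779e+01],
       [-9.93023299e-01,  2.51529972e-02, -1.15204402e-01,
         5.25081739e+02],
       [ 1.14938227e-01, -1.17880989e-02, -9.93302695e-01,
         1.63578357e+03],
       [ 0.00000000e+00,  0.00000000e+00,  0.00000000e+00,
         1.00000000e+00]])}
```

View pics/top0.png

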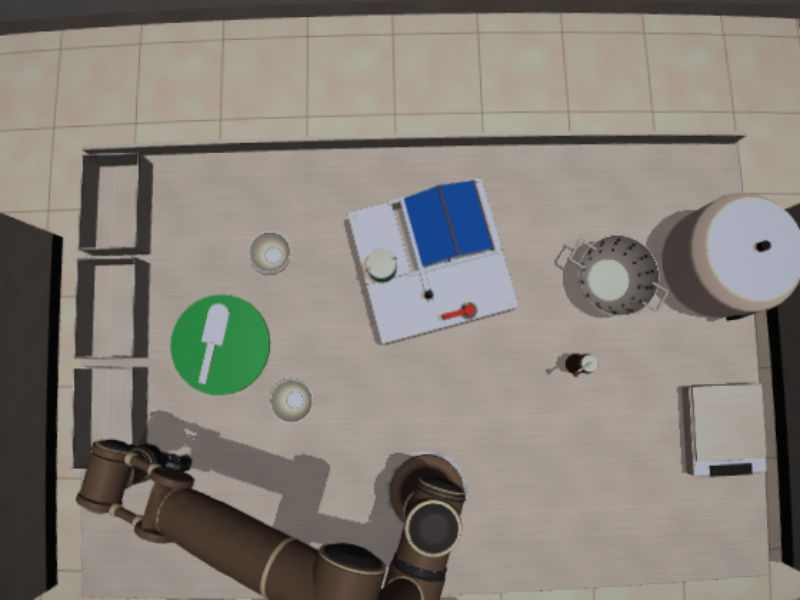

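View pics/scene0.png

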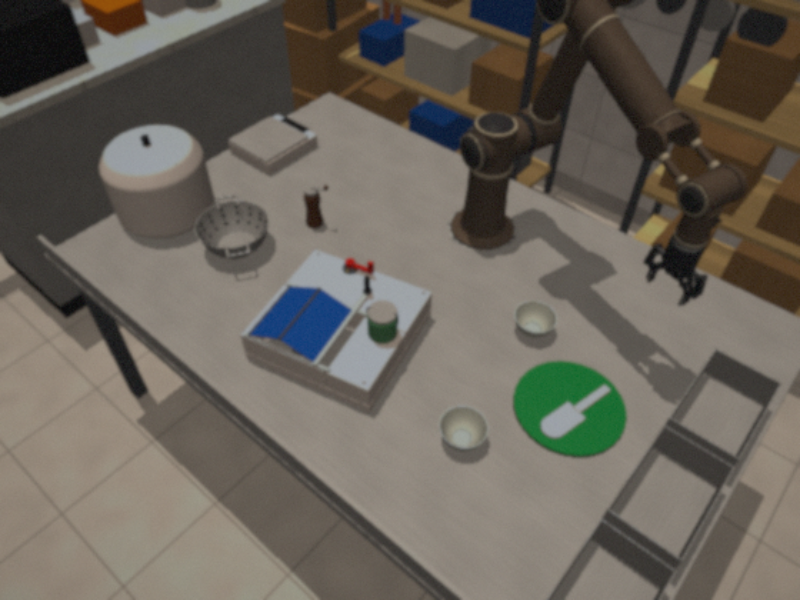

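The top view shows the station corners near (349,213), (484,180), (517,304) and (383,343), the handle at (428,294), and the latch axis at (470,310) with its tab at (446,316). The scene view confirms this layout. Next is an enlarged crop.

```bash
python3 - <<'E'
from rig import *
import cv2
im=capture("top")[120:250,235:370,::-1]
cv2.imwrite("pics/crop.png",cv2.resize(im,None,fx=4.5,fy=4.5,interpolation=cv2.INTER_CUBIC))
E
```

```text
(no output)
```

View pics/crop.png

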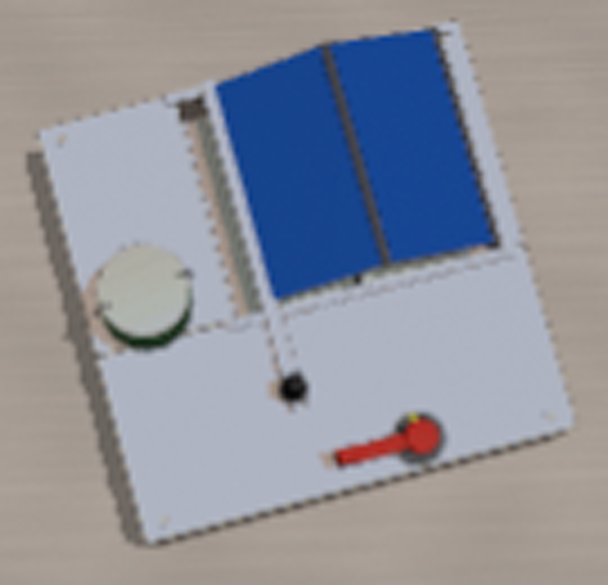

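The crop shows corners at (40,132), (457,22), (573,430) and (150,545), the handle top at (292,386), the latch axis at (422,436) and the tab at about (344,457).

```bash
cat > h.py <<'E'
from rig import *
import numpy as np, cv2
from scipy.optimize import least_squares
from scipy.spatial.transform import Rotation as R
def proj(P,c):
    T=c["extrinsics"];rv=cv2.Rodrigues(T[:3,:3])[0]
    return cv2.projectPoints(np.array(P,float),rv,T[:3,3],c["camera_matrix"],c["dist"])[0][:,0]
def w(p,s): # station own -> world
    c,n=np.cos(p[2]),np.sin(p[2]);s=np.atleast_2d(s)
    return np.c_[p[0]+c*s[:,0]-n*s[:,1],p[1]+n*s[:,0]+c*s[:,1],s[:,2]]
E
python3 - <<'E'
from h import *
c=get_calibration("top")
uv=(np.array([[40,132],[457,22],[573,430],[150,545],[422,436],[344,457],[292,386]])+.5)/4.5-.5+[235,120]
def own(hy):return [[155,235,100],[155,-135,100],[-205,-135,100],[-205,235,100],[-180,-4,128],[-180,60,152],[-115,hy,166]]
f=lambda p:(proj(w(p,own(p[3])),c)-uv).ravel()
r=least_squares(f,[700,0,.2,50])
print(r.x,f(r.x).reshape(-1,2).round(2))
p=r.x
print(w(p,[[-115,p[3],142],[-115,-34,142],[-180,-4,134],[-180,60,136],[-116,-4,136]]).round(1))
print(R.from_rotvec(sense()['tool_rot']).as_matrix().round(3))
# jar
u=(np.array([[145,283]])+.5)/4.5-.5+[235,120]
g=least_squares(lambda q:(proj(w(p,[[q[0],q[1],184]]),c)-u).ravel(),[-30,190]);print("jar own",g.x, w(p,[[*g.x,0]]))
E
```

```text
[ 6.48465842e+02 -7.42814722e+01  2.36592952e-01  8.87917995e+01] [[-1.04 -0.31]
 [ 0.41 -0.18]
 [ 1.16 -0.1 ]
 [-1.16  0.33]
 [-0.1   0.52]
 [ 0.78 -0.14]
 [-0.05 -0.19]]
[[ 515.9  -14.9  142. ]
 [ 544.6 -134.3  142. ]
 [ 474.4 -120.4  134. ]
 [ 459.4  -58.1  136. ]
 [ 536.6 -105.4  136. ]]
[[-0.972  0.234 -0.001]
 [ 0.234  0.972 -0.002]
 [ 0.    -0.002 -1.   ]]
jar own [ -9.08562889 180.17565821] [[597.40161183  98.74529114   0.        ]]
```

```bash
cat >> h.py <<'E'
S=[648.47,-74.28,.2366]
def go(x,y,z,a=0):
    """own target of TCP; a: clockwise turn (deg) of tool y from own +y. Prints shift (m) and turn (deg) in tool axes."""
    s=sense();M=R.from_rotvec(s['tool_rot']);t=w(S,[x,y,z])[0]
    yaw=S[2]+np.pi/2-np.radians(a);Y=np.array([np.cos(yaw),np.sin(yaw),0]);Z=np.array([0,0,-1.]);X=np.cross(Y,Z)
    G=R.from_matrix(np.c_[X,Y,Z])
    print("shift",(M.inv().apply(t-s['position'])/1000).round(4),"turn",np.degrees((M.inv()*G).as_rotvec()).round(1),"world",t.round(1))
def show():
    s=sense();o=R.from_euler('z',-S[2]).apply(s['position']-[S[0],S[1],0])
    print("own",o.round(1),"F",R.from_euler('z',-S[2]).apply(s['wrist_force']).round(1),s['clock'],s['gripper_width'],s['joint_positions'].round(2))
E
python3 -c "
from h import *
show();go(-115,89,250)"
```

```text
own [-328.9  780.2  230.3] F [-0.1  0.  -0.3] 0.15 85.29981913057182 [ 1.27  0.31  1.63 -0.    1.2  -0.07]
shift [-0.505  -0.5182 -0.0188] turn [ -0.1  -0.  -27.1] world [515.8 -14.7 250. ]
```

>>> {"fn": "carry_out", "kwargs": {"steps": [[[0,-0.505,-0.518,-0.019,0,0,-27],[0,-0.505,-0.518,-0.019,0,0,-27],[0,-0.505,-0.518,-0.019,0,0,-27],[0,-0.505,-0.518,-0.019,0,0,-27],[0,-0.505,-0.518,-0.019,0,0,-27]]]}}

```text
clock: 0.65
position: [273.3, 392.8, 237.6]
tool_rot: [-0.371, 3.12, -0.001]
wrist_force: [1.2, -0.7, -0.1]
gripper_width: 85.4
gripper_force: 0.0
```

```bash
python3 -c "
from h import *
show();go(-115,89,250)"
```

```text
own [-255.2  542.   237.6] F [ 1.  -1.  -0.1] 0.65 85.41280882898243 [ 0.87  0.02  1.96 -0.    1.17 -0.94]
shift [-0.1401 -0.4531 -0.0123] turn [-0. -0.  0.] world [515.8 -14.7 250. ]
```

>>> {"fn": "carry_out", "kwargs": {"steps": [[[0,-0.14,-0.453,-0.012,0,0,0],[0,-0.14,-0.453,-0.012,0,0,0],[0,-0.14,-0.453,-0.012,0,0,0],[0,-0.14,-0.453,-0.012,0,0,0],[0,-0.14,-0.453,-0.012,0,0,0]]]}}

```text
clock: 1.15
position: [400.8, 177.9, 244.2]
tool_rot: [-0.369, 3.119, 0.0]
wrist_force: [1.8, -0.1, 0.3]
gripper_width: 85.5
gripper_force: 0.0
```

```bash
python3 -c "
from h import *
show();go(-115,89,250)"
```

```text
own [-181.6  303.2  244.2] F [ 1.7 -0.5  0.3] 1.15 85.54514058657881 [ 0.32 -0.08  2.04  0.    1.18 -1.49]
shift [-0.0669 -0.2141 -0.0058] turn [ 0.   0.  -0.1] world [515.8 -14.7 250. ]
```

>>> {"fn": "carry_out", "kwargs": {"steps": [[[0,-0.067,-0.214,-0.006,0,0,0],[0,-0.067,-0.214,-0.006,0,0,0],[0,-0.067,-0.214,-0.006,0,0,0],[0,-0.067,-0.214,-0.006,0,0,0],[0,-0.067,-0.214,-0.006,0,0,0]]]}}

```text
clock: 1.65
position: [517.1, -16.4, 250.3]
tool_rot: [-0.364, 3.119, -0.002]
wrist_force: [-0.8, 0.6, 0.5]
gripper_width: 85.5
gripper_force: 0.0
```

```bash
python3 -c "
from h import *
show();go(-115,89,125)
c=get_calibration('wrist')
print(proj(w(S,[[-115,89,166],[-180,60,152],[-205,235,100]]),c)*10/7)
cv2.imwrite('pics/w1.png',cv2.resize(capture('wrist')[:,:,::-1],(800,600)))"
```

```text
own [-114.1   87.1  250.3] F [-0.7  0.8  0.5] 1.65 85.45080716195523 [-0.12  0.08  1.87 -0.    1.19 -1.92]
shift [0.001  0.0021 0.1253] turn [-0.1  0.1 -0.2] world [515.8 -14.7 125. ]
[[406.16960282 312.42787799]
 [351.74211953 189.52003845]
 [631.6011441  148.38909565]]
```

View pics/w1.png

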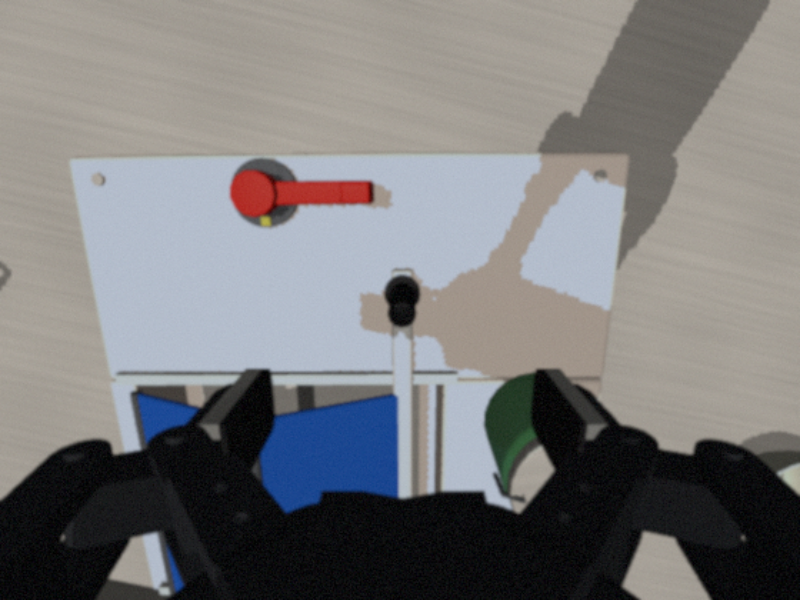

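The post is at about (402,293–312), the tab at (356,192), and the latch disc at (254,193). I'll check which end of the post is its top.

```bash
python3 -c "
from h import *
c=get_calibration('wrist');T=c['extrinsics']
print('cam own',R.from_euler('z',-S[2]).apply(-T[:3,:3].T@T[:3,3]-[S[0],S[1],0]).round(0), T[2,:3].round(2))
P=[[-115,87,166],[-115,87,142],[-115,87,112],[-180,60,152],[-180,-4,128],[-205,235,100],[-205,-135,100]]
print((proj(w(S,P),c)*10/7).round())"
```

```text
cam own [-180.   86.  392.] [ 0.26  0.06 -0.97]
[[407. 311.]
 [407. 299.]
 [406. 288.]
 [356. 188.]
 [253. 188.]
 [636. 146.]
 [ 65. 152.]]
```

The lower blob is the post top, which puts the post within about 2 mm of the tool axis. Descending.

>>> {"fn": "carry_out", "kwargs": {"steps": [[[0,0,0.001,0.04,0,0,0],[0,0,0.001,0.08,0,0,0],[0,0,0.001,0.1,0,0,0],[0,0,0.001,0.115,0,0,0],[0,0,0.001,0.123,0,0,0]]]}}

```text
clock: 2.2
position: [513.4, -11.2, 125.1]
tool_rot: [0.369, -3.116, -0.002]
wrist_force: [-0.0, 0.5, 0.6]
gripper_width: 85.8
gripper_force: 0.0
```

>>> {"fn": "carry_out", "kwargs": {"steps": [[[0.9,0,0,0,0,0,0],[0.9,0,0,0,0,0,0],[0.9,0,0,0,0,0,0],[0.9,0,0,0,0,0,0],[0.9,0,0,0,0,0,0]]]}}

```text
clock: 2.7
position: [516.3, -12.6, 128.5]
tool_rot: [-0.37, 3.117, -0.003]
wrist_force: [-0.9, -2.4, 4.8]
gripper_width: 14.9
gripper_force: 58.3
```

```bash
python3 -c "
from h import *
show();print(sense()['gripper_force']);go(-115,-34,125)"
```

```text
own [-114.    90.9  128.5] F [-1.5 -2.1  4.8] 2.7 14.863345613180712 [-0.11  0.23  1.97 -0.    0.94 -1.91]
58.342207074165344
shift [ 0.001  -0.1249  0.0038] turn [-0.1  0.1 -0. ] world [ 544.6 -134.3  125. ]
```

The post is gripped at 14.9 mm. Pulling.

>>> {"fn": "carry_out", "kwargs": {"steps": [[[0.9,0,-0.012,0,0,0,0],[0.9,0,-0.032,0,0,0,0],[0.9,0,-0.054,0,0,0,0],[0.9,0,-0.076,0,0,0,0],[0.9,0,-0.095,0,0,0,0]]]}}

```text
clock: 3.2
position: [538.5, -104.3, 128.6]
tool_rot: [-0.368, 3.118, 0.002]
wrist_force: [-0.5, 2.4, 5.2]
gripper_width: 14.4
gripper_force: 58.5
```

```bash
python3 -c "
from h import *
show();print(sense()['gripper_force']);go(-114,-34,128)"
```

```text
own [-113.9   -3.4  128.6] F [0.1 2.5 5.2] 3.2 14.400251373894273 [-0.27  0.28  1.9   0.    0.96 -2.08]
58.52414846420288
shift [ 0.     -0.0306  0.0006] turn [ 0.   0.1 -0.1] world [ 545.6 -134.1  128. ]
```

>>> {"fn": "carry_out", "kwargs": {"steps": [[[0.9,0,-0.012,0,0,0,0],[0.9,0,-0.022,0,0,0,0],[0.9,0,-0.028,0,0,0,0],[0.9,0,-0.031,0,0,0,0],[0.9,0,-0.031,0,0,0,0]]]}}

```text
clock: 3.7
position: [545.5, -133.2, 128.5]
tool_rot: [-0.367, 3.118, 0.004]
wrist_force: [-1.3, 5.1, 7.0]
gripper_width: 14.4
gripper_force: 58.9
```

```bash
python3 -c "
from h import *
show();print(sense()['gripper_force'])"
```

```text
own [-113.9  -33.1  128.5] F [-0.   5.2  7. ] 3.7 14.418471066770582 [-0.32  0.31  1.86  0.    0.97 -2.13]
58.935973048210144
```

>>> {"fn": "carry_out", "kwargs": {"steps": [[[0.9,0,-0.002,0,0,0,0],[0.9,0,-0.004,0,0,0,0],[0.9,0,-0.006,0,0,0,0],[0.9,0,-0.006,0,0,0,0]]]}}

```text
clock: 4.1
position: [545.5, -133.8, 128.3]
tool_rot: [0.366, -3.119, -0.018]
wrist_force: [-3.2, 18.7, 12.2]
gripper_width: 14.0
gripper_force: 60.6
```

```bash
python3 -c "
from h import *
show();print(sense()['gripper_force'])"
```

```text
own [-114.1  -33.7  128.3] F [ 1.3 18.9 12.2] 4.1 14.048052096772324 [-0.32  0.31  1.86  0.01  0.98 -2.14]
60.594234466552734
```

The cover is on its stop: 19 N and no further travel. I'll relax, open and lift.

>>> {"fn": "carry_out", "kwargs": {"steps": [[[0.9,0,0.005,0,0,0,0],[0.9,0,0.005,0,0,0,0],[0,0,0.005,0,0,0,0],[0,0,0.005,0,0,0,0],[0,0,0.005,0,0,0,0]]]}}

```text
clock: 4.6
position: [544.4, -135.5, 126.7]
tool_rot: [0.369, -3.119, -0.0]
wrist_force: [-1.3, 0.3, -0.1]
gripper_width: 57.7
gripper_force: 0.0
```

>>> {"fn": "carry_out", "kwargs": {"steps": [[[0,0,0,0,0,0,0],[0,0,0,-0.03,0,0,0],[0,0,0,-0.07,0,0,0],[0,0,0,-0.11,0,0,0],[0,0,0,-0.12,0,0,0]]]}}

```text
clock: 5.1
position: [547.9, -136.6, 252.6]
tool_rot: [-0.367, 3.111, -0.007]
wrist_force: [0.9, -0.5, 0.7]
gripper_width: 85.4
gripper_force: 0.0
```

```bash
python3 -c "
from h import *
show();go(-205,60,250)
c=get_calibration('wrist')
print((proj(w(S,[[-115,-34,166],[-180,60,152]]),c)*10/7).round())
cv2.imwrite('pics/w2.png',cv2.resize(capture('wrist')[:,:,::-1],(800,600)))"
```

```text
own [-112.4  -37.   252.6] F [ 0.7 -0.7  0.7] 5.1 85.44763386236654 [-0.32  0.17  1.76 -0.    1.2  -2.13]
shift [0.0928 0.0969 0.0014] turn [-0.3  0.5 -0.1] world [435.1 -64.  250. ]
[[409. 307.]
 [582. 184.]]
```

View pics/w2.png

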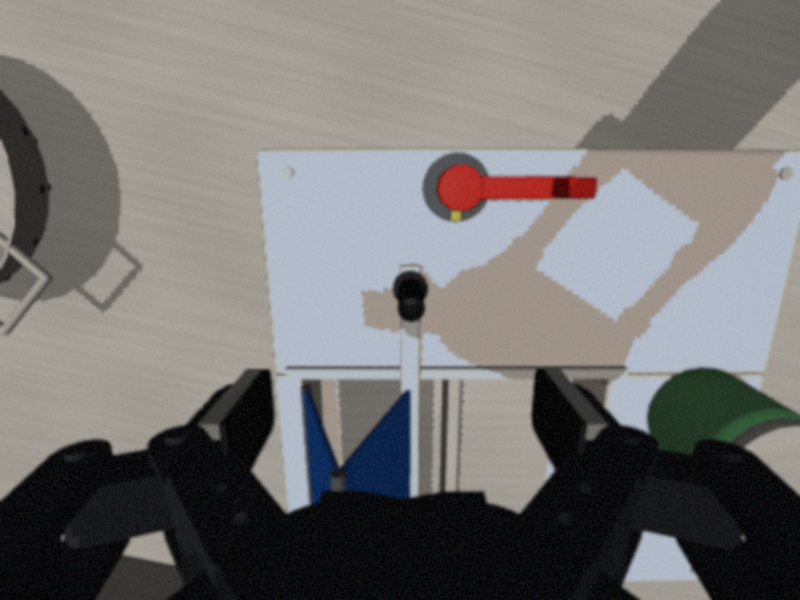

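The cover is folded, with the post top at (411,306) as predicted and the latch still unlocked with its tab at (581,188). Next I move the shut fingers to the front of the tab.

>>> {"fn": "carry_out", "kwargs": {"steps": [[[1,0.093,0.097,0.001,0,0,0],[1,0.093,0.097,0.001,0,0,0],[1,0.093,0.097,0.001,0,0,0],[1,0.093,0.097,0.001,0,0,0],[1,0.093,0.097,0.001,0,0,0]]]}}

```text
clock: 5.65
position: [430.9, -62.4, 245.0]
tool_rot: [0.37, -3.119, -0.0]
wrist_force: [-0.4, -0.1, -0.2]
gripper_width: 12.4
gripper_force: 0.0
```

```bash
python3 -c "
from h import *
show();go(-205,60,131)"
```

```text
own [-208.7   62.6  245. ] F [-0.4  0.  -0.2] 5.65 12.376188231619299 [-0.24 -0.08  2.04 -0.    1.19 -2.05]
shift [-0.0038 -0.0026  0.114 ] turn [ 0.  -0.1 -0. ] world [435.1 -64.  131. ]
```

>>> {"fn": "carry_out", "kwargs": {"steps": [[[1,-0.001,-0.001,0.04,0,0,0],[1,-0.001,-0.001,0.08,0,0,0],[1,-0.001,-0.001,0.105,0,0,0],[1,-0.001,-0.001,0.115,0,0,0],[1,-0.001,-0.001,0.115,0,0,0]]]}}

```text
clock: 6.15
position: [432.4, -63.6, 129.5]
tool_rot: [0.368, -3.117, -0.002]
wrist_force: [0.5, -0.8, -0.6]
gripper_width: 0.3
gripper_force: 0.0
```

```bash
python3 -c "
from h import *
show()
for th in (0,8,16,24,32):
  t=np.radians(th);ax=np.array([-178,-4.]);d=17+1
  r=np.array([np.sin(t),np.cos(t)]);v=np.array([np.cos(t),-np.sin(t)])
  q=ax+64*r-d*v;print(th,end=' ');go(*q,131,th)
cv2.imwrite('pics/w3.png',cv2.resize(capture('wrist')[:,:,::-1],(800,600)))"
```

```text
own [-207.5   61.   129.5] F [ 0.3 -0.9 -0.6] 6.15 0.26603277245886736 [-0.25  0.08  2.14 -0.    0.92 -2.05]
0 shift [-0.0115 -0.001  -0.0015] turn [ 0.1 -0.2 -0.1] world [443.9 -61.9 131. ]
8 shift [-0.0206  0.0009 -0.0016] turn [ 0.1 -0.2  7.9] world [452.3 -57.9 131. ]
16 shift [-0.0298  0.0015 -0.0016] turn [ 0.1 -0.2 15.9] world [461.1 -55.2 131. ]
24 shift [-0.0391  0.0009 -0.0016] turn [ 0.1 -0.2 23.9] world [470.3 -53.7 131. ]
32 shift [-0.0481 -0.0011 -0.0017] turn [ 0.  -0.2 31.9] world [479.5 -53.5 131. ]
```

View pics/w3.png

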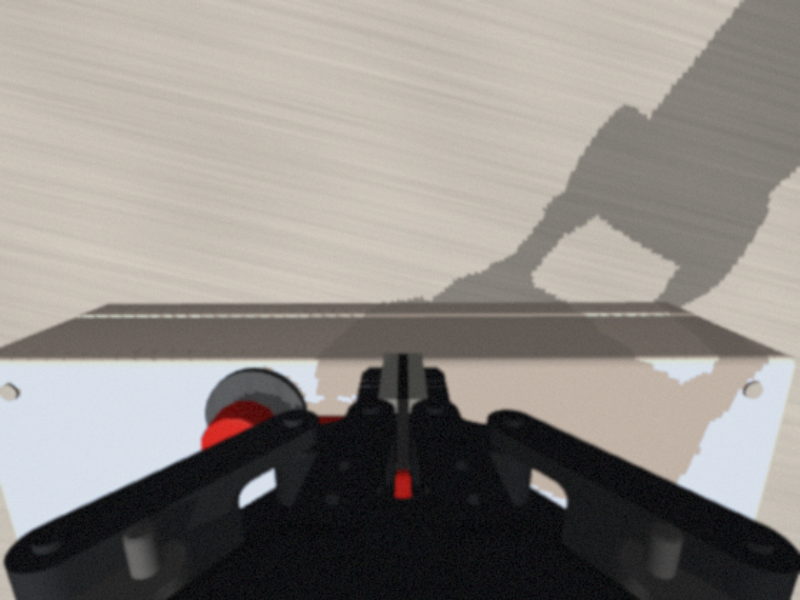

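The shut fingers stand in front of the tab, which is visible through the finger slit at (403,485). Pushing along the arc.

>>> {"fn": "carry_out", "kwargs": {"steps": [[[1,-0.012,-0.001,-0.001,0,0,0],[1,-0.021,0.001,-0.001,0,0,8],[1,-0.03,0.001,-0.001,0,0,16],[1,-0.039,0.001,-0.001,0,0,24],[1,-0.048,-0.001,-0.001,0,0,32]]]}}

```text
clock: 6.7
position: [480.0, -53.0, 132.8]
tool_rot: [-0.513, -3.098, 0.001]
wrist_force: [-2.5, 0.1, -1.5]
gripper_width: 0.1
gripper_force: 1.3
```

```bash
python3 -c "
from h import *
show()
for th in (40,48,56,64,72,80,86):
  t=np.radians(th);ax=np.array([-178,-4.]);d=17
  r=np.array([np.sin(t),np.cos(t)]);v=np.array([np.cos(t),-np.sin(t)])
  q=ax+64*r-d*v;print(th,end=' ');go(*q,131,th)"
```

```text
own [-158.7   60.2  132.8] F [-2.4  0.7 -1.5] 6.7 0.12095069192797568 [-0.2   0.16  2.04 -0.    0.94 -1.44]
40 shift [-0.0098  0.0012  0.0018] turn [-0.  -0.1  7.6] world [489.6 -55.  131. ]
48 shift [-0.019   0.0017  0.0018] turn [-0.1 -0.1 15.6] world [498.5 -57.5 131. ]
56 shift [-0.0282  0.0009  0.0018] turn [-0.1 -0.1 23.6] world [507.  -61.2 131. ]
64 shift [-0.0372 -0.0011  0.0018] turn [-0.1 -0.1 31.6] world [514.9 -66.  131. ]
72 shift [-0.0458 -0.0044  0.0018] turn [-0.1 -0.1 39.6] world [522.  -71.9 131. ]
80 shift [-0.0539 -0.0088  0.0018] turn [-0.1 -0.1 47.6] world [528.2 -78.7 131. ]
86 shift [-0.0596 -0.0129  0.0018] turn [-0.1 -0.1 53.6] world [532.3 -84.4 131. ]
```

Contact is confirmed, with 2.4 N back along the tab's travel.

>>> {"fn": "carry_out", "kwargs": {"steps": [[[1,-0.01,0.001,0.001,0,0,8],[1,-0.019,0.002,0.001,0,0,16],[1,-0.028,0.001,0.001,0,0,24],[1,-0.037,-0.001,0.001,0,0,32],[1,-0.046,-0.004,0.001,0,0,40]]]}}

```text
clock: 7.2
position: [525.5, -71.9, 133.4]
tool_rot: [1.54, 2.732, 0.003]
wrist_force: [-0.6, -0.3, -0.1]
gripper_width: -0.4
gripper_force: 0.0
```

```bash
python3 -c "
from h import *
show()
for th in (80,86,90):
  t=np.radians(th);ax=np.array([-178,-4.]);d=17
  r=np.array([np.sin(t),np.cos(t)]);v=np.array([np.cos(t),-np.sin(t)])
  q=ax+64*r-d*v;print(th,end=' ');go(*q,131,th)"
```

```text
own [-119.    31.1  133.4] F [-0.6 -0.1 -0.1] 7.2 -0.35473156880006684 [-0.22  0.24  1.94  0.    0.96 -0.76]
80 shift [-0.0072 -0.0012  0.0025] turn [0.2 0.2 7.6] world [528.2 -78.7 131. ]
86 shift [-0.0142 -0.0007  0.0025] turn [ 0.2  0.2 13.6] world [532.3 -84.4 131. ]
90 shift [-0.0188 -0.0007  0.0025] turn [ 0.3  0.2 17.6] world [534.6 -88.4 131. ]
```

The force dropped to zero, so the latch has sprung on. I'll back off, lift clear and look.

>>> {"fn": "carry_out", "kwargs": {"steps": [[[1,0.015,0,0,0,0,0],[1,0.02,0,-0.03,0,0,0],[1,0.02,0,-0.07,0,0,0],[1,0.02,0,-0.11,0,0,0],[1,0.02,0,-0.12,0,0,0]]]}}

```text
clock: 7.7
position: [515.7, -54.2, 258.1]
tool_rot: [1.526, 2.733, 0.007]
wrist_force: [0.8, 0.5, 0.2]
gripper_width: 0.3
gripper_force: 0.0
```

```bash
python3 -c "
from h import *
show()
c=get_calibration('wrist')
print((proj(w(S,[[-115,-34,166],[-178,-4,124],[-114,-4,148]]),c)*10/7).round())
cv2.imwrite('pics/w4.png',cv2.resize(capture('wrist')[:,:,::-1],(800,600)))"
```

```text
own [-124.4   50.6  258.1] F [0.8 0.3 0.2] 7.7 0.27591775254605433 [-0.19  0.07  1.86  0.    1.2  -0.74]
[[375. 438.]
 [302. 341.]
 [391. 383.]]
```

View pics/w4.png

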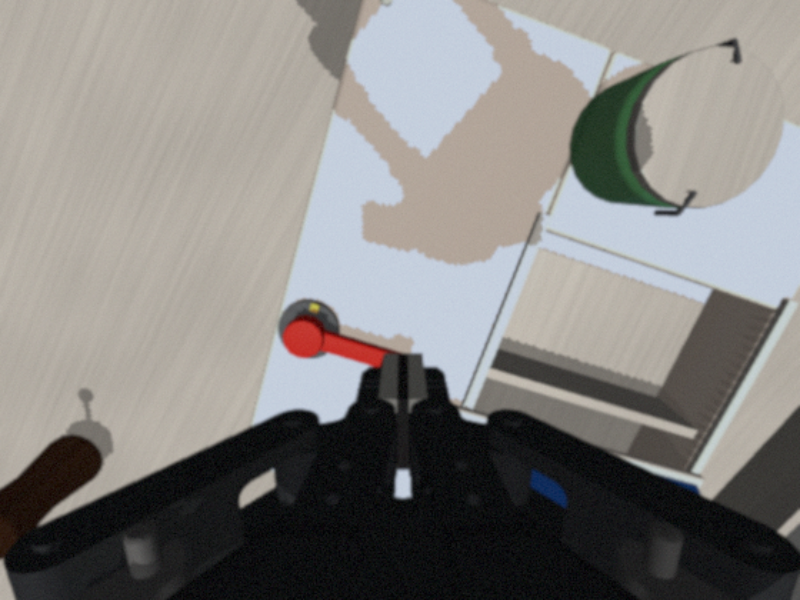

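The lever now points along about +x, but the fingers hide its end. I'll move aside for a clear view.

>>> {"fn": "carry_out", "kwargs": {"steps": [[[1,0.04,0,-0.03,0,0,0],[1,0.08,0,-0.05,0,0,0],[1,0.12,0,-0.05,0,0,0],[1,0.14,0,-0.05,0,0,0],[1,0.14,0,-0.05,0,0,0]]]}}

```text
clock: 8.25
position: [436.7, 67.1, 300.5]
tool_rot: [-1.528, -2.743, -0.0]
wrist_force: [0.1, -0.7, -0.3]
gripper_width: 0.3
gripper_force: 0.0
```

```bash
python3 -c "
from h import *
show()
c=get_calibration('top')
P=(proj(w(S,[[-115,-34,166],[-178,-4,128],[-114,-4,148],[-114,-4,119]]),c));print(((P-[270,140]+.5)*6-.5).round())
im=capture('top')[140:240,270:390,::-1]
cv2.imwrite('pics/t4.png',cv2.resize(im,None,fx=6,fy=6,interpolation=cv2.INTER_CUBIC))"
```

```text
own [-172.7  187.1  300.5] F [-0.  -0.7 -0.3] 8.25 0.3267904112667045 [ 0.05 -0.12  1.96  0.    1.3  -0.5 ]
[[378. 341.]
 [351. 461.]
 [326. 356.]
 [322. 362.]]
```

View pics/t4.png

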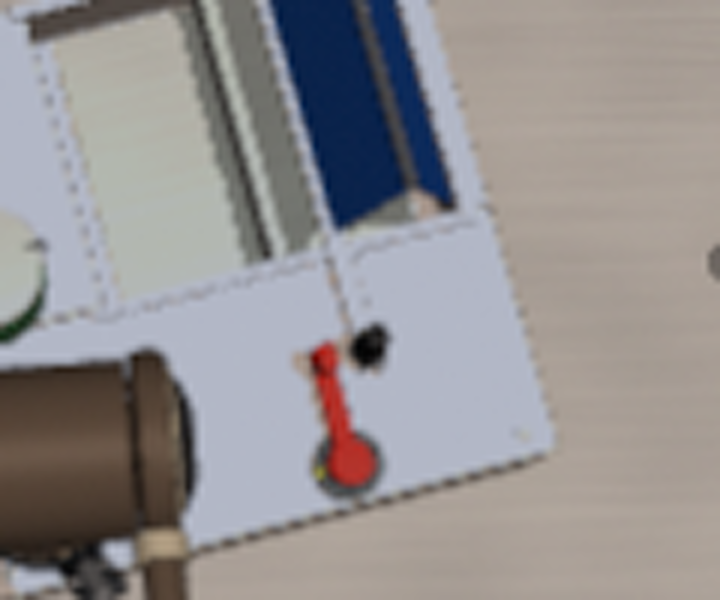

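The tab is at (324,356) against a predicted locked position of (326,356). The post is at (371,345), which puts the handle at about -30 mm, or fold ≈ 1.18 rad. The arm is clear, so I'm handing in.

```bash
python3 -c "
from rig import *
print(finish_job())"
```

```text
the job is handed in; nothing more can be done
None
```

I folded the cover back to its stop, then turned the latch until it sprung into its locked position, and handed in the job at about 8 s with the arm clear; no verdict was returned.

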